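# Draw a long ruler slantwise out of a half-lidded crate

## Robot

A 7-joint arm with a two-finger parallel gripper is mounted at the origin on the work surface. World frame = base frame: x ahead of the robot, y to its left, z up, the work surface at z = 0. Lengths are in m, angles in rad, forces in N, time in s.
With the tool pointing down it reaches from about 0.425 to 0.925 m from the base axis. Payload 6.8 kg.
Tool frame: the origin (TCP) lies midway between the tips of the shut fingers; the grasp point (between the pads) lies 19 mm behind it; z points along the fingers, y is the direction in which the jaws open and shut (so a half turn about z gives the same grasp; the last joint's range is limited). The gripper opens to 85 mm and grips with 20 to 120 N. Pads are 22 mm wide; open, the fingers measure 114 mm over their backs; the gripper's body (76 mm by 85 mm) begins 54 mm behind the grasp point. The pads swing forward as they close: fully open they stand 13 mm farther back than shut.
Start: joints at [-1.271, 0.477, 0.022, 1.555, -0.011, 1.109, -0.083], TCP at [0.268, 0.62, 0.231] pointing down, gripper open.
Joint ranges: [-2.96, 2.96], [-0.34, 2.1], [-1.41, 1.46], [0.24, 2.44], [-1.37, 4.51], [0.17, 1.92], [-2.96, 2.96]. Speed limits (rad/s): [2.39, 2.39, 3.14, 3.14, 3.14, 3.14, 3.14].

## Interface

Orientations are given as a unit quaternion [w, x, y, z].
In Python, from station import * gives the robot as it stands. The module is installed in compiled form; this text tells all that it offers.
- The arm moves only by the tool jog_arm, never from a script. Its arguments are lists of equal length, an entry for each row: "dp": the shift along the tool's x, y, z in units of 25 mm (1.0 is 25 mm), a list of three; "angular": the turn, a rotation vector about the tool's x, y, z in units of 5 degrees (1.0 is 5 degrees), a list of three; "claw": the finger opening in mm, from 0 to 85.4. A call has exactly 5 rows; each row is the pose to reach, as a shift and turn from the pose commanded when the call began, along the tool's axes at that moment; what a row does not reach only later rows make up. A row lasts 1/10 s, in which the tool goes at most 50 mm and 8.59 degrees, less where a joint would pass 70% of its speed; a pose out of reach is approached as far as the arm can. A call with a gripper value outside its range is refused whole. The fingers move at their own pace and stop on an object; "grip_force" is the grip in N (left out, the last holds). Time passes only in rows, so rows that repeat a pose let the fingers close, or fill a call up. It gives the time, the measured TCP pose, the force and the opening at its end, in the units of the state.
- get_obs(): the state, without advancing time (a new reading comes with each control period).
- read_camera(name): name is "scene" or "side" or "wrist"; returns a dict with "pixels" (480x640x3 uint8, blue, green, red), "camera_matrix" (3x3 intrinsics, pixels), "k1" (the pictures are not rectified: a ray, as slopes to the right and down, at radius r is drawn at 1 + k1 r^2 times it, then the intrinsics apply), "rvec" (rotation vector, rad) and "tvec" (3), from world to camera coordinates, as OpenCV has them. Camera axes: x right, y down, z forward; pixel columns grow to the right and rows downward; lengths in m; the calibration is good to about 2 mm. A picture is of the moment at which its call begins. There is no depth.
- hand_in(): hands the job in, once; it reports no verdict.
The state is a dict: "t": time; "q": joint angles; "joint_vel": joint speeds; "joint_torque": joint torques, N m; "eef_pos": TCP position; "tool_rot": TCP orientation; "contact_force": force on the tool from outside, world axes, zero at the start; "torque": the same for the moment, N m; "gripper_width": opening from 0.0 (shut) to 1.0 (fully open).
Only numpy, scipy, OpenCV 4.12 (cv2) and the standard library are available. Lean on these libraries where they do the work, as an engineer would, in place of code of your own. Each camera call takes 0.05 s, during which the arm holds its last target.

## Task

The long ruler with the red rib lies in the shallow clear crate, partly under the closed half of the lid on which the bowl and the tweezer rest stand, and it is longer than the open half. Tilt its free end up and draw it out slantwise through the open half, without forcing it against the crate, lifting the closed half-lid or disturbing anything else. Finish holding it in the gripper, level and still, about a hand's breadth (10 cm) above the middle of the yellow mat and along the mat's long side; do not put it down or let go.

Things in the scene. Friction and masses are not known exactly. Their poses are not given: they have to be found in the camera images.
- ruler: aluminium straightedge, 310 mm long (its y axis), 36 mm wide, 4 mm thick, with a red plastic grip rib 12 mm wide standing up along the whole of its middle line, top of the rib 18 mm above the underside; about 100 g, evenly spread. Origin: middle of the underside; z up. It lies rib up on the crate's inner floor, roughly along the crate, its -y end in the open half
- ruler_open_end (a point): middle of the ruler's underside edge at its -y end (the end lying in the open half of the crate)
- ruler_covered_end (a point): middle of the ruler's underside edge at its +y end (the end lying under the closed half-lid)
- crate: shallow clear plastic crate, fixed; 250 mm along its x, 390 mm along its y, rim 122 mm high; walls 5 mm, a 6 mm lip outside round the rim; inner floor (cork) 12 mm above the origin, which is the middle of the underside. The half y > 12 mm is covered by the half-lid. Two fixed bead cases 32 mm high stand under that half along the side walls, beyond x = -79 and +79 mm
- crate_opening (a point): middle of the open half at rim height. The opening runs 178 mm along the crate's y (y = -190 mm, inner face of the end wall, to y = -12 mm, edge of the bar) and 240 mm across it
- crate_bar (a point): middle of the underside of the clear bar that crosses the crate at mid-length: 24 mm wide (crate y = -12 to +12 mm), from 112 to 122 mm above the crate's underside
- half_lid (a joint): the closed half-lid of the crate, a clear flap 5 mm thick (its top 127 mm above the crate's underside) hinged at the bar, unlatched; angle in rad, 0 = lying shut, grows as its outer end rises
- mat: yellow hard silicone mat lying on the surface, fixed; 210 mm along its x, 300 mm along its y (long side), 3 mm thick. Origin: middle of the underside
- bowl: lidded ceramic bowl, 100 mm across, 82 mm high, standing on the closed half-lid; origin: middle of the underside
- tweezer_rest: aluminium tweezer rest 66 x 22 x 15 mm with tweezers (110 mm long) on it, standing on the closed half-lid; origin: middle of the underside
- file_stand: black slotted plastic stand 50 x 100 x 36 mm with a needle file upright in it, 152 mm high in all; origin: middle of the underside
- glue_bottle: white glue bottle with a red cap, 48 mm across, 115 mm high; origin: middle of the underside
- mug: blue mug, 80 mm across, 92 mm high, handle at its +y; origin: middle of the underside
- bead_tin: round metal tin 71 mm across, 42 mm high; origin: middle of the underside
There are look-alikes about, which are no part of the job. Leave any orange or pink look-alike of the bowl alone.

How it is judged:
On the way, in this order (a step that is already met when the one before it is completed fails the run):
1. the ruler slants through the open half: its free end above the crate's rim, its other end still inside the crate below the bar (z of ruler_open_end in the frame of crate above 0.125 m and z of ruler_covered_end in the frame of crate below 0.1 m and contact force between the fingers and ruler above 1 N), for 0.1 s.
2. the whole ruler is out above the rim, held by the fingers and touching neither crate nor half-lid (z of each of ruler_open_end, ruler_covered_end in the frame of crate above 0.125 m and contact force between the fingers and ruler above 1 N and contact force between ruler and crate below 0.2 N), for 0.2 s.
At the end, for the whole second after the job is handed in: Ruler held still in the gripper, rib up, level within 0.2 rad, middle within 30 mm of the mat's middle and 60-160 mm above it, within 0.15 rad of its long side, touching neither crate nor mat; half-lid shut (under 0.03 rad); the six loose things upright within 20 mm of their starts (horizontal distance between ruler and mat below 0.03 m and z of ruler in the frame of mat between 0.06 and 0.16 m and angle between ruler's own z axis and vertical below 0.2 rad and angle between the y axis of ruler and the y axis of mat, either way round below 0.15 rad and contact force between the fingers and ruler above 1 N and contact force between ruler and crate below 0.2 N and contact force between ruler and mat below 0.2 N and linear speed of ruler below 0.03 m/s and value of joint half_lid below 0.03 rad and distance of each of bowl, tweezer_rest, file_stand, glue_bottle, mug, bead_tin from where it was at the start of the episode below 0.02 m and angle between each of bowl, tweezer_rest, file_stand, glue_bottle, mug, bead_tin's own z axis and vertical below 0.15 rad); the arm keeps its last pose, push and grip.
It fails at once if the closed half-lid is lifted (more than 0.06 rad) (value of joint half_lid above 0.06 rad).
It fails at once if the ruler is forced against the crate or half-lid (more than 30 N) (contact force between ruler and crate above 30 N).
It fails at once if the bowl or tweezer rest on the half-lid is shifted more than 20 mm or tipped (distance of any of bowl, tweezer_rest from where it was at the start of the episode above 0.02 m or angle between any of bowl, tweezer_rest's own z axis and vertical above 0.3 rad).
It fails at once if the file stand, glue bottle, mug or bead tin is shifted more than 20 mm or tipped (distance of any of file_stand, glue_bottle, mug, bead_tin from where it was at the start of the episode above 0.02 m or angle between any of file_stand, glue_bottle, mug, bead_tin's own z axis and vertical above 0.3 rad).
It also fails if it takes over 48 s, if anything falls off the work surface, if the arm or the gripper's body presses on something with over 40 N, if the wrist force passes 120 N, or if a joint passes its speed limit or range.

## Working session

There is one attempt and no reset: what is moved stays moved. The work goes in short steps, Python scripts to look and compute and a tool call to move; the robot and the scene stay as the last step left them, time stands still between calls to the robot, and variables do not carry over. Pictures are saved under pics/ and viewed, and the job is handed in when it is done.

Besides the shell and the picture viewer there is one more tool, called after "Request:" by a JSON object that holds its "op" and its "data". jog_arm: Moves the arm, as the interface text tells. Its arguments: {"type":"object","properties":{"dp":{"type":"array","items":{"type":"array","items":{"type":"number"}}},"angular":{"type":"array","items":{"type":"array","items":{"type":"number"}}},"claw":{"type":"array","items":{"type":"number"}},"grip_force":{"type":"number"}},"required":["dp","angular","claw"]}

```bash
mkdir -p pics
python3 - <<'E'
from station import *
import cv2,pickle
print(get_obs())
for n in("scene","side","wrist"):
    c=read_camera(n);cv2.imwrite(f"pics/{n}0.png",c["pixels"]);pickle.dump(c,open(f"{n}0.pkl","wb"))
    print(n,c["camera_matrix"].tolist(),c["k1"],c["rvec"],c["tvec"])
E
```

```text
{'t': 0.0, 'q': array([-1.27111342,  0.47781992,  0.02231963,  1.55646123, -0.011495  ,
        1.10927413, -0.08305473]), 'joint_vel': array([ 0.00083529, -0.00164437, -0.00054505,  0.00161636, -0.0003872 ,
        0.00137554, -0.00141482]), 'joint_torque': array([-8.49341359e-04, -5.96459413e+01,  1.60752095e+00, -2.81205386e+01,
        1.23738527e-02,  9.10616247e-03,  2.01133821e-05]), 'eef_pos': array([0.26745719, 0.61910717, 0.2303079 ]), 'tool_rot': array([-1.20463659e-04,  2.02439081e-01,  9.79294428e-01, -9.09411362e-04]), 'contact_force': array([-0.4999945 ,  0.32774893, -0.52818719]), 'torque': array([-0.02108911,  0.00257141, -0.00909339]), 'gripper_width': 1.0029107592047546}
scene [[437.81870826995345, 0.0, 313.3589797491385], [0.0, 437.81870826995345, 243.50920865851737], [0.0, 0.0, 1.0]] 0.02055376083121063 [ 1.7992273   1.69739424 -0.70827094] [-0.10151232 -0.2470083   1.37246336]
side [[445.2262906920377, 0.0, 321.1398630229848], [0.0, 445.2262906920377, 229.6805848785103], [0.0, 0.0, 1.0]] -0.07653505374110975 [ 2.05802013 -0.49666296  0.26761838] [-0.39334489  0.2540162   0.86418634]
wrist [[431.2371172626141, 0.0, 329.83404760092316], [0.0, 431.2371172626141, 243.6317217745364], [0.0, 0.0, 1.0]] 0.012977106854280024 [-2.40426348 -1.58197805 -0.2392255 ] [-0.67573969 -0.04057659  0.3789659 ]
```

View pics/scene0.png

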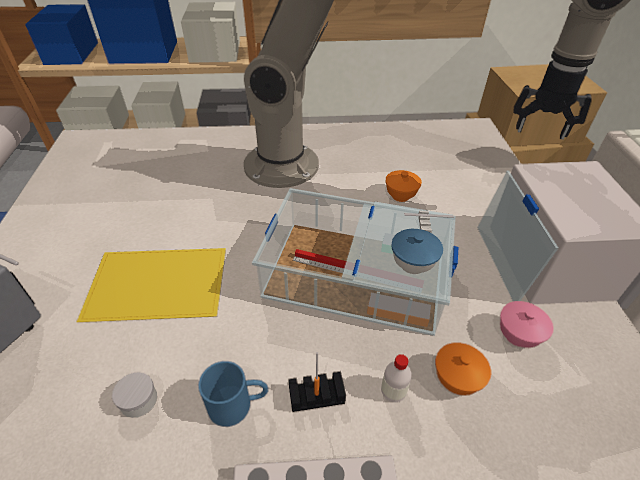

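View pics/side0.png

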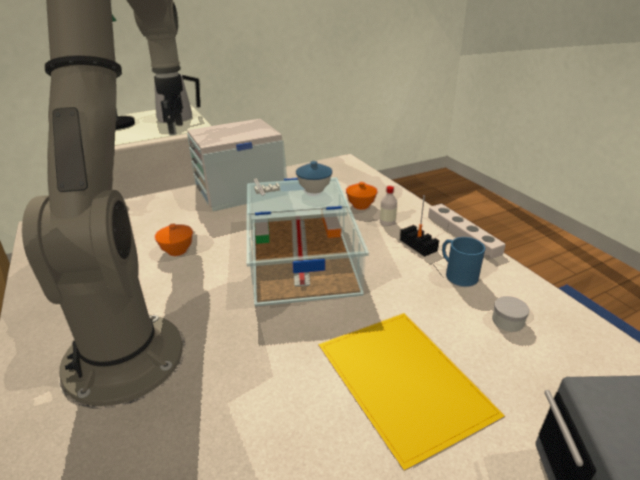

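View pics/wrist0.png

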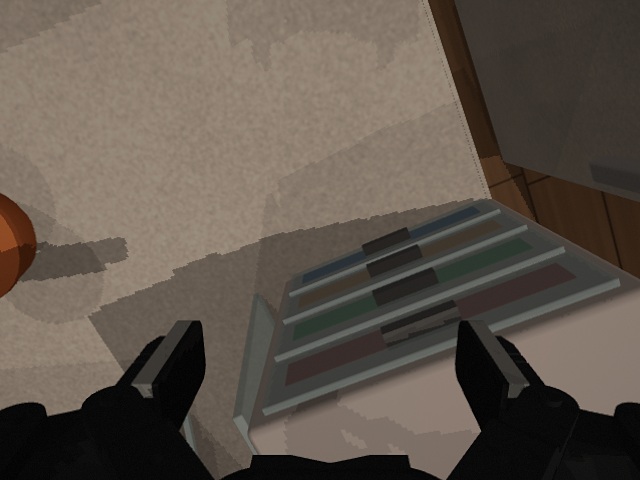

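```bash
cat > h.py <<'E'
import numpy as np,cv2,pickle
def load(n): return pickle.load(open(n+".pkl","rb"))
def ray(c,uv):
    p=cv2.undistortPoints(np.array(uv,float).reshape(-1,1,2),c["camera_matrix"],np.array([c["k1"],0,0,0,0.]))[:,0]
    R=cv2.Rodrigues(np.array(c["rvec"],float))[0];t=np.array(c["tvec"],float).ravel()
    d=np.c_[p,np.ones(len(p))]@R
    return -R.T@t,d
def plane(c,uv,z):
    o,d=ray(c,uv); return o+d*((z-o[2])/d[:,2])[:,None]
def proj(c,P):
    return cv2.projectPoints(np.array(P,float).reshape(-1,1,3),np.array(c["rvec"],float),np.array(c["tvec"],float),c["camera_matrix"],np.array([c["k1"],0,0,0,0.]))[0][:,0]
def tri(cs,uvs):
    A=np.zeros((3,3));b=np.zeros(3)
    for c,uv in zip(cs,uvs):
        o,d=ray(c,[uv]);d=d[0]/np.linalg.norm(d[0]);M=np.eye(3)-np.outer(d,d);A+=M;b+=M@o
    return np.linalg.solve(A,b)
E
python3 - <<'E'
from h import *
s=load("scene0");d=load("side0")
cv2.imwrite("pics/c1.png",cv2.resize(s["pixels"][180:340,245:470],None,fx=3.5,fy=3.5,interpolation=cv2.INTER_CUBIC))
cv2.imwrite("pics/c2.png",cv2.resize(d["pixels"][150:310,230:380],None,fx=3.7,fy=3.7,interpolation=cv2.INTER_CUBIC))
for n,c in(("s",s),("d",d)):
    m=cv2.inRange(cv2.cvtColor(c["pixels"],cv2.COLOR_BGR2HSV),(22,150,100),(32,255,255))
    k=max(cv2.findContours(m,0,2)[0],key=cv2.contourArea)
    q=cv2.approxPolyDP(k,8,True)[:,0]; print(n,q.tolist(),plane(c,q,.003).round(3).tolist(),plane(c,q,.003).mean(0))
E
```

```text
s [[224, 248], [105, 252], [77, 321], [215, 315]] [[0.363, -0.146, 0.003], [0.36, -0.44, 0.003], [0.567, -0.441, 0.003], [0.569, -0.147, 0.003]] [ 0.46475811 -0.29352658  0.003     ]
d [[401, 314], [319, 345], [405, 469], [503, 415]] [[0.562, -0.146, 0.003], [0.362, -0.146, 0.003], [0.361, -0.442, 0.003], [0.565, -0.442, 0.003]] [ 0.46237683 -0.29406241  0.003     ]
```

View pics/c1.png

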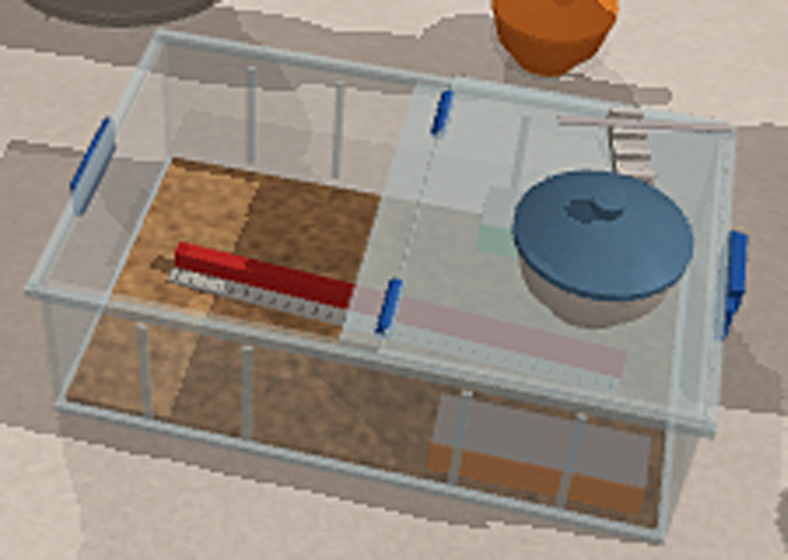

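View pics/c2.png

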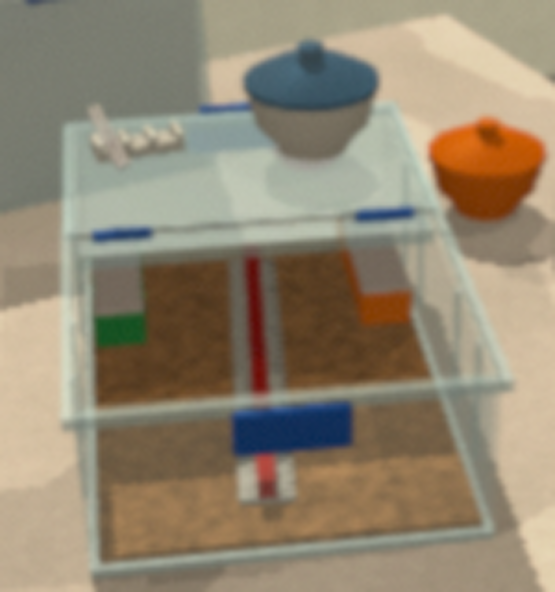

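Run:
```python
from h import *
s=load("scene0");d=load("side0")
a=lambda l:[(245+x/3.5,180+y/3.5) for x,y in l]
b=lambda l:[(230+x/3.7,150+y/3.7) for x,y in l]
np.set_printoptions(precision=4,suppress=True)
print("rim s NL FL FR NR\n",plane(s,a([(28,292),(160,33),(735,125),(713,432)]),.122))
print("rim d nl nr fr fl\n",plane(d,b([(64,420),(510,383),(395,107),(65,122)]),.122))
print("bottom s\n",plane(s,a([(60,407),(660,540)]),0.0)); print("bottom d\n",plane(d,b([(98,570),(490,530)]),0.0))
for n,c in(("s",s),("d",d)):
    hsv=cv2.cvtColor(c["pixels"],cv2.COLOR_BGR2HSV)
    m=cv2.inRange(hsv,(0,150,60),(6,255,255))|cv2.inRange(hsv,(172,150,60),(180,255,255))
    for k in cv2.findContours(m,0,2)[0]:
        if cv2.contourArea(k)>15: print(n,cv2.boundingRect(k),cv2.contourArea(k),cv2.boxPoints(cv2.minAreaRect(k)).tolist())
print("rib top s", plane(s,a([(178,245),(190,243),(352,285),(627,350)]),.030))
print("blade near edge s", plane(s,a([(168,278),(340,318),(615,385)]),.016))
print("rib d base/ top end",plane(d,b([(265,497)]),.016),plane(d,b([(252,257),(266,457)]),.030),"blade end corners",plane(d,b([(238,502),(296,500)]),.016))
print("bar edge s",plane(s,a([(418,80),(342,340)]),.122))
```

```text
rim s NL FL FR NR
 [[ 0.5312 -0.0547  0.122 ]
 [ 0.2864  0.0287  0.122 ]
 [ 0.4076  0.4058  0.122 ]
 [ 0.6565  0.3209  0.122 ]]
rim d nl nr fr fl
 [[ 0.2817  0.0248  0.122 ]
 [ 0.5243 -0.0601  0.122 ]
 [ 0.6513  0.3138  0.122 ]
 [ 0.4123  0.4106  0.122 ]]
bottom s
 [[ 0.5211 -0.046   0.    ]
 [ 0.6441  0.3188  0.    ]]
bottom d
 [[ 0.2943  0.0347 -0.    ]
 [ 0.5266 -0.0426  0.    ]]
s (394, 355, 14, 15) 142.5 [[394.0, 355.0], [407.0, 355.0], [407.0, 369.0], [394.0, 369.0]]
s (295, 249, 51, 19) 331.5 [[293.88238525390625, 255.4706268310547], [295.7059326171875, 248.17649841308594], [345.35296630859375, 260.5882568359375], [343.5294189453125, 267.88238525390625]]
d (297, 220, 5, 36) 86.0 [[296.11383056640625, 220.04920959472656], [299.54766845703125, 219.8584442138672], [301.4984130859375, 254.97230529785156], [298.0645751953125, 255.16307067871094]]
d (387, 186, 6, 7) 27.0 [[387.0, 186.0], [392.0, 186.0], [392.0, 192.0], [387.0, 192.0]]
rib top s [[0.4069 0.0353 0.03  ]
 [0.4054 0.0436 0.03  ]
 [0.4516 0.1517 0.03  ]
 [0.5193 0.3234 0.03  ]]
blade near edge s [[0.4247 0.0274 0.016 ]
 [0.4685 0.1424 0.016 ]
 [0.5365 0.314  0.016 ]]
rib d base/ top end [[0.4072 0.0347 0.016 ]] [[0.5173 0.2979 0.03  ]
 [0.418  0.0555 0.03  ]] blade end corners [[0.39   0.0378 0.016 ]
 [0.4232 0.0228 0.016 ]]
bar edge s [[0.3489 0.2035 0.122 ]
 [0.5793 0.1269 0.122 ]]
```

```bash
cat >> h.py <<'E'
from scipy.spatial.transform import Rotation as Ro
def mdh(al,a,d,th):
    ca,sa,ct,st=np.cos(al),np.sin(al),np.cos(th),np.sin(th)
    return np.array([[ct,-st,0,a],[st*ca,ct*ca,-sa,-d*sa],[st*sa,ct*sa,ca,d*ca],[0,0,0,1]])
def fk0(q):
    p=np.pi/2;T=np.eye(4)
    for (al,a,d),t in zip([(0,0,.267),(-p,0,0),(p,0,.293),(p,.0525,0),(p,.0775,.3425),(p,0,0),(-p,.076,.097)],q): T=T@mdh(al,a,d,t)
    return T
E
python3 - <<'E'
from h import *
from station import *
o=get_obs();T=fk0(o["q"]);np.set_printoptions(precision=4,suppress=True)
print(T, np.hypot(*T[:2,3]),np.hypot(*o["eef_pos"][:2]))
w,x,y,z=o["tool_rot"];R=Ro.from_quat([x,y,z,w]).as_matrix();print(R)
az=np.arctan2(o["eef_pos"][1],o["eef_pos"][0])-np.arctan2(T[1,3],T[0,3]);print(az)
Z=Ro.from_euler("z",az).as_matrix()
print((Z@T[:3,:3]).T@R, T[2,3]-o["eef_pos"][2])
w=load("wrist0");cR=cv2.Rodrigues(w["rvec"])[0];c=-cR.T@w["tvec"];print("cam in tool",R.T@(c-o["eef_pos"]),R.T@cR.T)
E
```

```text
[[ 0.3967 -0.9179 -0.0097  0.1852]
 [-0.9174 -0.3968  0.0291 -0.5631]
 [-0.0306 -0.0027 -0.9995  0.3103]
 [ 0.      0.      0.      1.    ]] 0.5927456826640257 0.6745632183759769
[[-0.918   0.3966 -0.0005]
 [ 0.3966  0.918  -0.0013]
 [-0.0001 -0.0014 -1.    ]]
2.4160574676952793
[[ 0.0902  0.9955  0.0292]
 [-0.9959  0.0901  0.0027]
 [ 0.     -0.0293  0.9996]] 0.0796969490323294
cam in tool [ 0.0747  0.0016 -0.1421] [[ 0.0007 -0.9545 -0.2981]
 [ 1.      0.0007 -0.0001]
 [ 0.0003 -0.2981  0.9545]]
```

Run:
```python
from h import *
s=load("scene0");np.set_printoptions(precision=3,suppress=True)
a=lambda l:[(245+x/3.5,180+y/3.5) for x,y in l]
C=np.array([.469,.174]);Y=np.array([.3146,.949]);X=np.array([.949,-.3146])
P=plane(s,a([(603,235)]),.195)[:,:2];print("bowl",P,(P-C)@X,(P-C)@Y)
P=plane(s,a([(560,120),(630,150)]),.14)[:,:2];print("tw",P,(P-C)@X,(P-C)@Y)
# first move: raise
```

```text
bowl [[0.575 0.267]] [0.071] [0.122]
tw [[0.416 0.285]
 [0.447 0.323]] [-0.085 -0.067] [0.088 0.134]
```

Request:
{"op": "jog_arm", "data": {"dp": [[0, 0, -2], [0, 0, -4], [0, 0, -6], [0, 0, -7], [0, 0, -7]], "angular": [[0, 0, 0], [0, 0, 0], [0, 0, 0], [0, 0, 0], [0, 0, 0]], "claw": [85, 85, 85, 85, 85]}}

```text
t: 0.65
eef_pos: [0.2684, 0.621, 0.4115]
tool_rot: [0.001, 0.203, 0.979, 0.004]
contact_force: [0.4, 0.5, 0.5]
gripper_width: 0.996
```

```bash
cat >> h.py <<'E'
def obsR(o):
    w,x,y,z=o["tool_rot"]; return Ro.from_quat([x,y,z,w]).as_matrix()
def toolR(yaw,lean):
    # yaw: ruler y axis angle from world y (neg=towards +x); lean deg wrist toward -y
    u=np.array([-np.sin(yaw),np.cos(yaw),0]);Z=np.array([0,0,1.]);f=np.radians(lean)
    x=u*np.cos(f)+Z*np.sin(f); z=-Z*np.cos(f)+u*np.sin(f)
    return np.c_[x,np.cross(z,x),z]
def delta(p0,R0,p,R): return np.round(R0.T@(np.array(p)-p0)/.025,2).tolist(),np.round(np.degrees(Ro.from_matrix(R0.T@R).as_rotvec())/5,2).tolist()
E
python3 - <<'E'
from h import *
from station import *
o=get_obs()
R=toolR(-.372,12)
print(delta(o["eef_pos"],obsR(o),[.4324,.0967,.25],R)); print(delta(o["eef_pos"],obsR(o),[.4324,.0967,.38],R))
E
```

```text
([-14.35, -16.7, 6.31], [-1.77, 1.83, 17.52])
([-14.35, -16.66, 1.11], [-1.77, 1.83, 17.52])
```

Request:
{"op": "jog_arm", "data": {"dp": [[-1.3, -1.5, 0.1], [-2.6, -3, 0.2], [-3.9, -4.5, 0.3], [-5.2, -6, 0.4], [-6.5, -7.5, 0.5]], "angular": [[-0.1, 0.1, 1.6], [-0.3, 0.3, 3.2], [-0.5, 0.5, 4.8], [-0.7, 0.7, 6.4], [-0.8, 0.8, 8]], "claw": [85, 85, 85, 85, 85]}}

```text
t: 1.15
eef_pos: [0.3427, 0.3802, 0.3923]
tool_rot: [-0.027, 0.528, 0.848, 0.04]
contact_force: [0.6, 0.2, -0.1]
gripper_width: 0.997
```

Run:
```python
from h import *
from station import *
o=get_obs();print(o["q"].round(2))
R=toolR(-.372,12)
print(delta(o["eef_pos"],obsR(o),[.4324,.0967,.32],R))
```

```text
[-1.11  0.04  0.2   1.77 -0.07  1.26 -0.43]
([-11.96, -1.88, 1.78], [-0.99, 1.13, 9.45])
```

Request:
{"op": "jog_arm", "data": {"dp": [[-1.5, -0.2, 0.2], [-3, -0.4, 0.4], [-4.5, -0.7, 0.7], [-6, -0.9, 0.9], [-7.5, -1.2, 1.1]], "angular": [[-0.1, 0.1, 1.4], [-0.2, 0.3, 2.8], [-0.4, 0.5, 4.2], [-0.5, 0.6, 5.6], [-0.6, 0.7, 7]], "claw": [85, 85, 85, 85, 85]}}

```text
t: 1.65
eef_pos: [0.3992, 0.2035, 0.3472]
tool_rot: [-0.05, 0.757, 0.648, 0.068]
contact_force: [0.6, -0.1, 1.3]
gripper_width: 0.996
```

Run:
```python
from h import *
from station import *
o=get_obs();print(o["q"].round(2))
R=toolR(-.372,12)
print(delta(o["eef_pos"],obsR(o),[.4324,.0967,.26],R))
```

```text
[-0.92 -0.1   0.37  2.   -0.09  1.12 -0.67]
([-4.55, 1.93, 2.8], [-0.33, 0.46, 2.47])
```

Request:
{"op": "jog_arm", "data": {"dp": [[-1.2, 0.5, 0.5], [-2.4, 1, 1], [-3.6, 1.5, 1.7], [-4.5, 1.9, 2.4], [-4.5, 1.9, 2.8]], "angular": [[-0.1, 0.1, 0.7], [-0.2, 0.3, 1.4], [-0.3, 0.4, 2.1], [-0.3, 0.5, 2.5], [-0.3, 0.5, 2.5]], "claw": [85, 85, 85, 85, 85]}}

```text
t: 2.15
eef_pos: [0.4318, 0.0966, 0.2591]
tool_rot: [-0.061, 0.822, 0.559, 0.086]
contact_force: [-0.2, 1.3, -0.4]
gripper_width: 0.994
```

Run:
```python
from h import *
from station import *
o=get_obs();print(o["q"].round(2),o["eef_pos"])
R=toolR(-.372,12)
c=read_camera("wrist");cv2.imwrite("pics/w1.png",c["pixels"]);pickle.dump(c,open("w1.pkl","wb"))
print(delta(o["eef_pos"],obsR(o),[.4324,.0967,.15],R))
```

```text
[-0.79 -0.03  0.56  2.15 -0.2   0.91 -0.49] [0.43183751 0.09655438 0.2590522 ]
([-0.9, 0.04, 4.27], [-0.04, -0.01, -0.05])
```

View pics/w1.png

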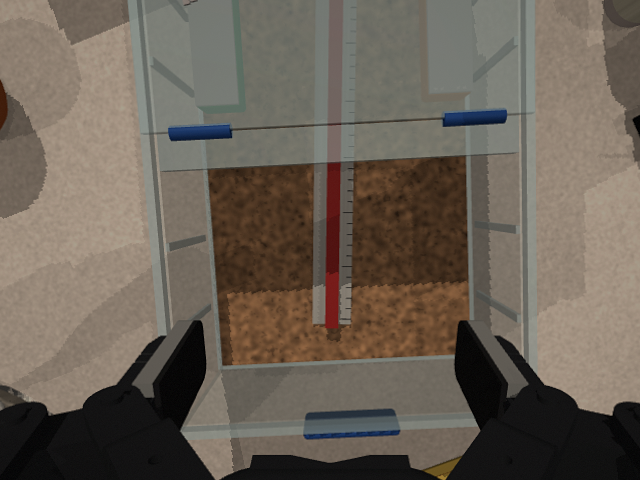

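Run:
```python
from h import *
c=load("w1");np.set_printoptions(precision=4,suppress=True)
hsv=cv2.cvtColor(c["pixels"],cv2.COLOR_BGR2HSV)
m=(cv2.inRange(hsv,(0,150,50),(8,255,255))|cv2.inRange(hsv,(170,150,50),(180,255,255)))
pts=[]
for v in (175,200,250,300,320):
    u=np.where(m[v,300:370])[0]+300; 
    if len(u): pts.append((u.mean(),v)); print(v,u.min(),u.max())
P=plane(c,pts,.030);print(P)
d=P[-1]-P[0];print("yaw",np.arctan2(-(-d[0]),-d[1]) )
E0=plane(c,[(313,325),(351,324)],.016);print("blade end",E0,E0.mean(0))
print("wall top inner ~",plane(c,[(335,165)],.122), "end wall rim",plane(c,[(345,430)],.122))
q=proj(c,[E0.mean(0)+310e-3*np.array([.363,.932,0])]);print(q)
```

```text
175 328 339
200 327 339
250 327 338
300 326 337
320 326 337
[[0.4617 0.1618 0.03  ]
 [0.4533 0.1415 0.03  ]
 [0.4366 0.1002 0.03  ]
 [0.4191 0.0582 0.03  ]
 [0.4124 0.0411 0.03  ]]
yaw -0.38827851136000535
blade end [[0.393  0.0394 0.016 ]
 [0.4267 0.0272 0.016 ]] [0.4098 0.0333 0.016 ]
wall top inner ~ [[0.4624 0.162  0.122 ]] end wall rim [[ 0.4014 -0.0127  0.122 ]]
[[330.8509 -22.6844]]
```

Run:
```python
from h import *
from station import *
o=get_obs();R=toolR(-.38,12)
for z in(.14,.08,.02):print(delta(o["eef_pos"],obsR(o),[.435,.0967,z],R))
```

```text
([-1.0, 0.2, 4.63], [-0.08, -0.0, 0.08])
([-1.5, 0.21, 6.97], [-0.08, -0.0, 0.08])
([-2.0, 0.23, 9.32], [-0.08, -0.0, 0.08])
```

Request:
{"op": "jog_arm", "data": {"dp": [[-0.3, 0.1, 1.4], [-0.6, 0.15, 2.8], [-0.9, 0.2, 4.2], [-1.2, 0.2, 5.6], [-1.5, 0.2, 7]], "angular": [[-0.1, 0, 0.1], [-0.1, 0, 0.1], [-0.1, 0, 0.1], [-0.1, 0, 0.1], [-0.1, 0, 0.1]], "claw": [60, 60, 60, 60, 60]}}

```text
t: 2.7
eef_pos: [0.437, 0.1003, 0.0812]
tool_rot: [-0.058, 0.822, 0.559, 0.089]
contact_force: [0.1, 1.4, -0.1]
gripper_width: 0.707
```

Run:
```python
from h import *
from station import *
o=get_obs();R=toolR(-.38,12);print(o["q"].round(2),o["contact_force"])
c=read_camera("wrist");cv2.imwrite("pics/w2.png",c["pixels"]);pickle.dump(c,open("w2.pkl","wb"))
c=read_camera("side");cv2.imwrite("pics/d2.png",c["pixels"][80:340,150:450].repeat(2,0).repeat(2,1))
for z in(.05,.02):print(delta(o["eef_pos"],obsR(o),[.435,.0967,z],R))
```

```text
[-0.63  0.33  0.45  2.32 -0.69  0.51  0.03] [ 0.1464427   1.44142488 -0.07722169]
([-0.42, -0.03, 1.18], [0.04, -0.04, 0.05])
([-0.68, -0.03, 2.36], [0.04, -0.04, 0.05])
```

View pics/w2.png

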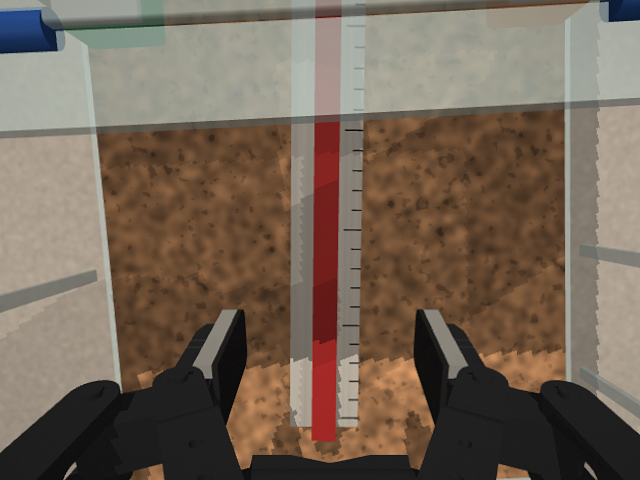

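View pics/d2.png

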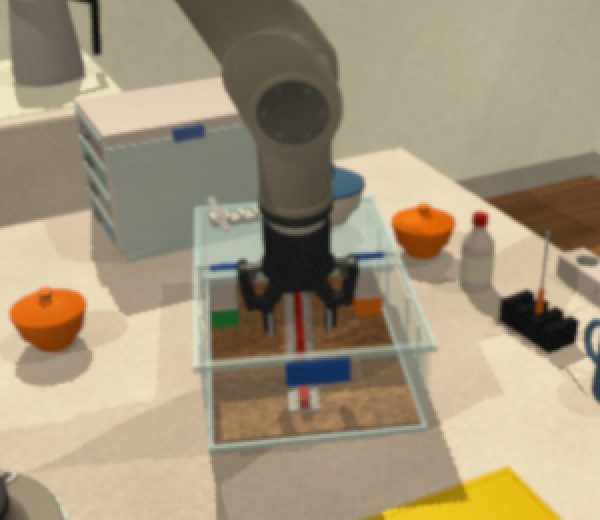

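Request:
{"op": "jog_arm", "data": {"dp": [[-0.2, 0, 0.5], [-0.4, 0, 1.1], [-0.5, 0, 1.7], [-0.65, 0, 2.2], [-0.7, 0, 2.35]], "angular": [[0, 0, 0], [0, 0, 0], [0, 0, 0], [0, 0, 0], [0, 0, 0]], "claw": [45, 45, 45, 45, 45]}}

```text
t: 3.3
eef_pos: [0.4364, 0.0955, 0.0222]
tool_rot: [-0.058, 0.823, 0.559, 0.09]
contact_force: [0.1, 0.7, 0.5]
gripper_width: 0.522
```

Run:
```python
from h import *
from station import *
o=get_obs();R=toolR(-.38,12);print(o["q"].round(2),o["contact_force"],o["eef_pos"])
c=read_camera("wrist");cv2.imwrite("pics/w3.png",c["pixels"])
print(delta(o["eef_pos"],obsR(o),[.435,.0967,.02],R))
```

```text
[-0.46  0.45  0.28  2.34 -0.9   0.38  0.25] [0.14742992 0.73756082 0.52160654] [0.4363831  0.09552553 0.02220227]
([0.0, -0.07, 0.09], [0.05, -0.06, 0.03])
```

View pics/w3.png

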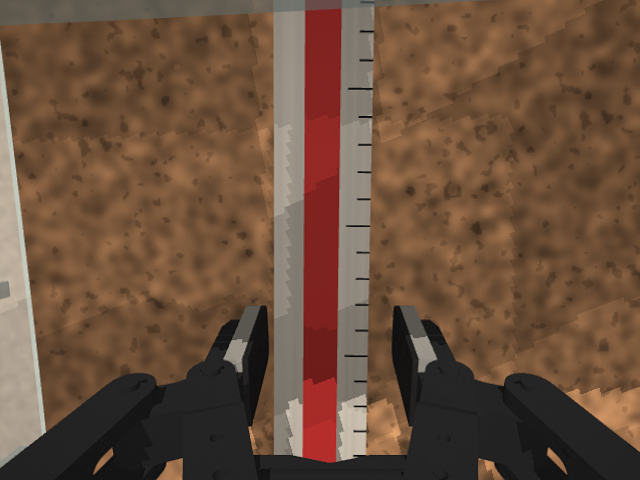

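Request:
{"op": "jog_arm", "data": {"dp": [[0, -0.1, 0.05], [0, -0.1, 0.08], [0, -0.1, 0.08], [0, -0.1, 0.08], [0, -0.1, 0.08]], "angular": [[0, 0, 0], [0, 0, 0], [0, 0, 0], [0, 0, 0], [0, 0, 0]], "claw": [45, 40, 20, 5, 5], "grip_force": 70}}

```text
t: 3.85
eef_pos: [0.434, 0.0959, 0.0202]
tool_rot: [-0.058, 0.823, 0.558, 0.09]
contact_force: [-2.0, -1.0, 10.0]
gripper_width: 0.112
```

Request:
{"op": "jog_arm", "data": {"dp": [[0, 0, 0], [0, 0, 0], [0, 0, 0], [0, 0, 0], [0, 0, 0]], "angular": [[0, 0, 0], [0, 0, 0], [0, 0, 0], [0, 0, 0], [0, 0, 0]], "claw": [5, 5, 5, 5, 5]}}

```text
t: 4.35
eef_pos: [0.434, 0.0959, 0.0202]
tool_rot: [-0.058, 0.823, 0.558, 0.09]
contact_force: [-1.6, -2.2, 8.6]
gripper_width: 0.114
```

Run:
```python
from h import *
from station import *
o=get_obs();print(o["q"].round(2),o["contact_force"],o["eef_pos"],o["gripper_width"]*85)
c=read_camera("wrist");cv2.imwrite("pics/w4.png",c["pixels"])
```

```text
[-0.46  0.45  0.27  2.34 -0.91  0.37  0.26] [-1.55784101 -2.18949996  8.59280194] [0.43403249 0.09589675 0.02021788] 9.69087903234668
```

View pics/w4.png

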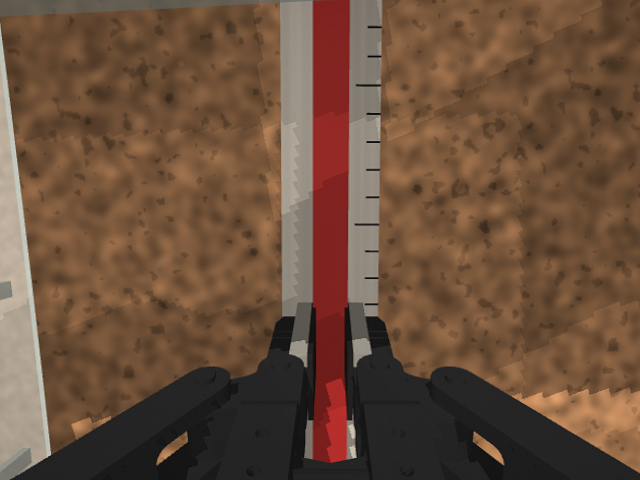

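```bash
cat >> h.py <<'E'
C=np.array([.469,.174,0]);CY=np.array([.3146,.949,0]);CX=np.array([.949,-.3146,0]);Z=np.array([0,0,1.])
def rt(p,s): # ruler position in crate from grip reference
    pass
T0=np.array([.434,.0959,.0202]);R0g=Ro.from_quat([.823,.558,.09,-.058]).as_matrix()
yaw0=-np.arctan2(R0g[0,0],R0g[1,0]); U=np.array([-np.sin(yaw0),np.cos(yaw0),0])
P0=T0+.241*U; P0[2]=.012   # covered end
def ruler(p,R):
    "covered/open end in crate frame from tool pose, assuming grip as at start"
    out=[]
    for e in (P0,P0-.31*U,P0-.155*U):
        w=p+R@R0g.T@(e-T0); d=w-C; out.append([d@CX,d@CY,w[2]])
    return np.array(out).round(4)
def tgt(theta,xs,ys,zs,dyaw=0):
    "tool pose for slant theta deg, covered end displaced xs,ys,zs in crate axes, yaw change rad"
    ax=np.cross(U,Z) # rotation about this axis by +theta raises... u->
    Rt=Ro.from_rotvec([0,0,dyaw])*Ro.from_rotvec(-np.radians(theta)*ax)
    return P0+CX*xs+CY*ys+Z*zs+Rt.apply(T0-P0), Rt.as_matrix()@R0g
E
python3 - <<'E'
from h import *
from station import *
o=get_obs();p0,R0=o["eef_pos"],obsR(o);print("yaw0",yaw0,"lean",np.degrees(np.arcsin(R0g[2,0])),ruler(p0,R0))
print(delta(p0,R0,*tgt(0,0,0,.005)))
for th,x,y in((5,0,-.005),(10,.004,-.01),(15,.008,-.015),(20,.012,-.018),(23,.015,-.02)):
    t=tgt(th,x,y,.005);print(th,t[0].round(3),delta(p0,R0,*t),ruler(*t)[:2].tolist())
E
```

```text
yaw0 -0.3786230889944736 lean 12.288518096112632 [[ 0.0055  0.1554  0.012 ]
 [-0.0127 -0.154   0.012 ]
 [-0.0036  0.0007  0.012 ]]
([0.04, 0.0, -0.19], [0.0, 0.0, -0.0])
5 [0.433 0.093 0.046] ([0.09, 0.02, -1.04], [0.0, -1.0, -0.01]) [[0.0054, 0.1504, 0.017], [-0.0126, -0.1578, 0.044]]
10 [0.437 0.09  0.067] ([0.22, 0.19, -1.86], [0.0, -2.0, -0.01]) [[0.0094, 0.1454, 0.017], [-0.0084, -0.1593, 0.0708]]
15 [0.441 0.089 0.087] ([0.41, 0.37, -2.65], [0.0, -3.0, -0.02]) [[0.0134, 0.1404, 0.017], [-0.0041, -0.1584, 0.0972]]
20 [0.446 0.091 0.107] ([0.74, 0.54, -3.39], [0.0, -4.0, -0.02]) [[0.0174, 0.1374, 0.017], [0.0004, -0.1533, 0.123]]
23 [0.45  0.093 0.119] ([0.97, 0.66, -3.82], [0.0, -4.6, -0.03]) [[0.0204, 0.1354, 0.017], [0.0038, -0.1494, 0.1381]]
```

Request:
{"op": "jog_arm", "data": {"dp": [[0.0, 0, -0.05], [0.02, 0, -0.1], [0.04, 0, -0.2], [0.04, 0, -0.2], [0.04, 0, -0.2]], "angular": [[0, 0, 0], [0, 0, 0], [0, 0, 0], [0, 0, 0], [0, 0, 0]], "claw": [5, 5, 5, 5, 5]}}

```text
t: 4.9
eef_pos: [0.4337, 0.0957, 0.0247]
tool_rot: [-0.058, 0.823, 0.558, 0.09]
contact_force: [-0.0, -0.5, -1.1]
gripper_width: 0.117
```

Run:
```python
from h import *
from station import *
o=get_obs();print(o["q"].round(2),o["contact_force"],o["torque"],o["eef_pos"])
for n in("wrist","side"):
    c=read_camera(n);cv2.imwrite(f"pics/{n}5.png",c["pixels"])
```

```text
[-0.48  0.44  0.29  2.34 -0.89  0.38  0.24] [-6.74388013e-06 -4.80870134e-01 -1.09993245e+00] [-0.28289656  0.10398499 -0.02105474] [0.43371524 0.09566092 0.02468302]
```

Run:
```python
from h import *
from station import *
o=get_obs();p0,R0=o["eef_pos"],obsR(o)
for th,x,y in((2,0,-.002),(4.5,0,-.005),(7,.002,-.007),(9.5,.004,-.01),(12,.006,-.012)):
    t=tgt(th,x,y,.005);print(th,t[0].round(3),delta(p0,R0,*t),ruler(*t)[:2].tolist())
```

```text
2 [0.434 0.094 0.034] ([0.03, 0.02, -0.36], [-0.0, -0.39, -0.0]) [[0.0054, 0.1534, 0.017], [-0.0127, -0.1558, 0.0278]]
4.5 [0.433 0.092 0.044] ([0.04, 0.03, -0.79], [-0.0, -0.89, -0.0]) [[0.0054, 0.1504, 0.017], [-0.0126, -0.158, 0.0413]]
7 [0.435 0.091 0.055] ([0.11, 0.11, -1.2], [-0.0, -1.39, -0.01]) [[0.0074, 0.1484, 0.017], [-0.0105, -0.1587, 0.0548]]
9.5 [0.436 0.089 0.065] ([0.16, 0.2, -1.61], [-0.0, -1.89, -0.01]) [[0.0094, 0.1454, 0.017], [-0.0084, -0.1597, 0.0682]]
12 [0.438 0.089 0.075] ([0.26, 0.29, -2.01], [-0.0, -2.39, -0.01]) [[0.0114, 0.1434, 0.017], [-0.0063, -0.1592, 0.0815]]
```

View pics/side5.png

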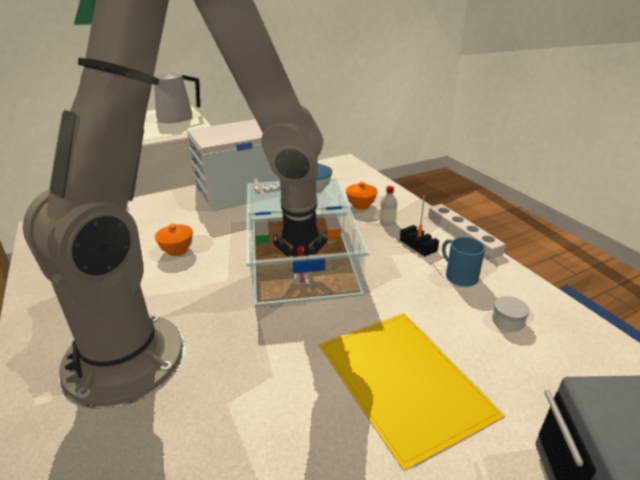

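Request:
{"op": "jog_arm", "data": {"dp": [[0.03, 0.02, -0.36], [0.05, 0.03, -0.8], [0.1, 0.1, -1.2], [0.16, 0.2, -1.6], [0.26, 0.3, -2.0]], "angular": [[0, -0.4, 0], [0, -0.9, 0], [0, -1.4, 0], [0, -1.9, 0], [0, -2.4, 0]], "claw": [5, 5, 5, 5, 5]}}

```text
t: 5.5
eef_pos: [0.4387, 0.0889, 0.0754]
tool_rot: [0.002, 0.828, 0.561, 0.002]
contact_force: [-0.7, 0.5, -1.5]
gripper_width: 0.113
```

Run:
```python
from h import *
from station import *
o=get_obs();p0,R0=o["eef_pos"],obsR(o);print(o["q"].round(2),o["contact_force"],o["torque"],ruler(p0,R0)[:2])
for n in("wrist","side"):
    c=read_camera(n);cv2.imwrite(f"pics/{n}6.png",c["pixels"]);pickle.dump(c,open(n+"6.pkl","wb"))
for th,x,y in((14,.008,-.014),(16,.010,-.016),(18,.012,-.018),(20,.015,-.02),(22.5,.018,-.022)):
    t=tgt(th,x,y,.005);print(th,t[0].round(3),delta(p0,R0,*t),ruler(*t)[:2].tolist())
```

```text
[-0.9   0.42  0.69  2.25 -0.47  0.6  -0.24] [-0.70574375  0.46722676 -1.52332056] [-0.09512829  0.06210733  0.00100586] [[ 0.0119  0.143   0.0164]
 [-0.0061 -0.1594  0.0819]]
14 [0.441 0.089 0.083] ([0.02, 0.08, -0.32], [-0.0, -0.36, -0.01]) [[0.0134, 0.1414, 0.017], [-0.0041, -0.1588, 0.092]]
16 [0.443 0.088 0.091] ([0.04, 0.16, -0.64], [-0.0, -0.76, -0.02]) [[0.0154, 0.1394, 0.017], [-0.002, -0.158, 0.1024]]
18 [0.445 0.088 0.099] ([0.08, 0.25, -0.96], [-0.0, -1.16, -0.02]) [[0.0174, 0.1374, 0.017], [0.0002, -0.1568, 0.1128]]
20 [0.448 0.088 0.107] ([0.12, 0.37, -1.27], [-0.0, -1.56, -0.02]) [[0.0204, 0.1354, 0.017], [0.0034, -0.1553, 0.123]]
22.5 [0.452 0.089 0.117] ([0.22, 0.5, -1.66], [-0.0, -2.06, -0.02]) [[0.0234, 0.1334, 0.017], [0.0067, -0.1524, 0.1356]]
```

View pics/wrist6.png

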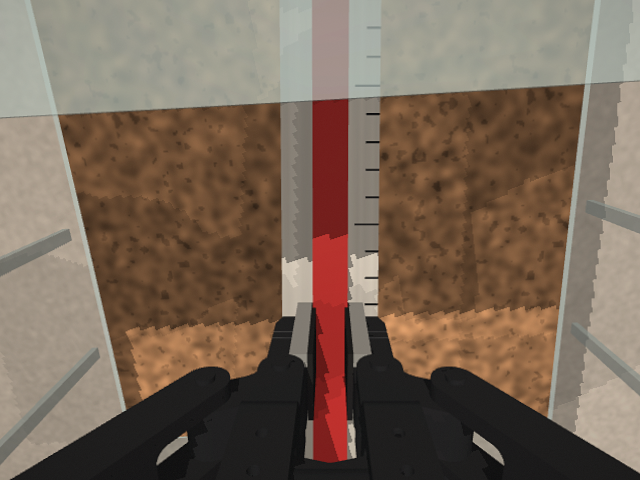

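View pics/side6.png

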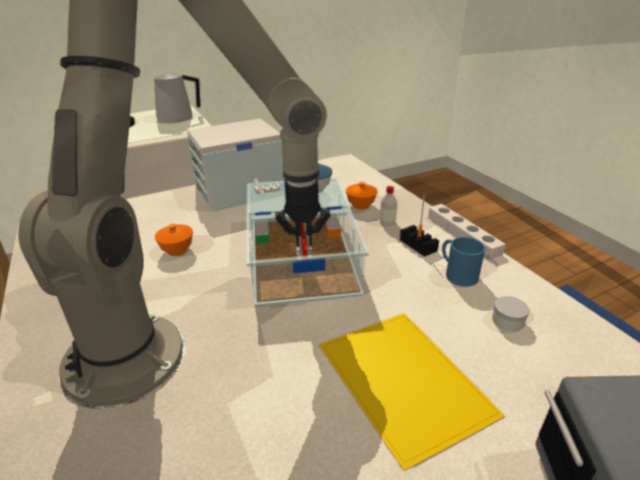

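Request:
{"op": "jog_arm", "data": {"dp": [[0.02, 0.08, -0.32], [0.04, 0.16, -0.64], [0.08, 0.25, -0.96], [0.12, 0.37, -1.27], [0.22, 0.5, -1.66]], "angular": [[0, -0.36, 0], [0, -0.76, 0], [0, -1.16, 0], [0, -1.56, 0], [0, -2.06, 0]], "claw": [5, 5, 5, 5, 5]}}

```text
t: 6.1
eef_pos: [0.4513, 0.0887, 0.116]
tool_rot: [0.051, 0.825, 0.558, -0.072]
contact_force: [0.7, 0.5, -1.6]
gripper_width: 0.115
```

Run:
```python
from h import *
from station import *
o=get_obs();p0,R0=o["eef_pos"],obsR(o);print(o["q"].round(2),o["contact_force"],o["torque"],ruler(p0,R0)[:2])
for n in("wrist","side"):
    c=read_camera(n);cv2.imwrite(f"pics/{n}7.png",c["pixels"]);pickle.dump(c,open(n+"7.pkl","wb"))
cv2.imwrite("pics/side7c.png",cv2.resize(cv2.imread("pics/side7.png")[130:310,220:400],None,fx=3.3,fy=3.3))
```

```text
[-1.08  0.46  0.84  2.13 -0.28  0.82 -0.46] [ 0.73031917  0.45496359 -1.62783982] [ 0.13550803 -0.03803258 -0.05562373] [[ 0.0233  0.1327  0.0165]
 [ 0.0059 -0.1533  0.1347]]
```

View pics/side7c.png

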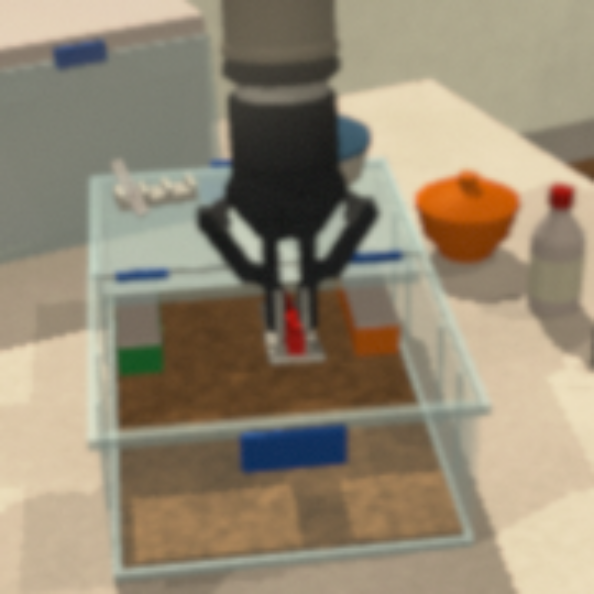

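View pics/wrist7.png

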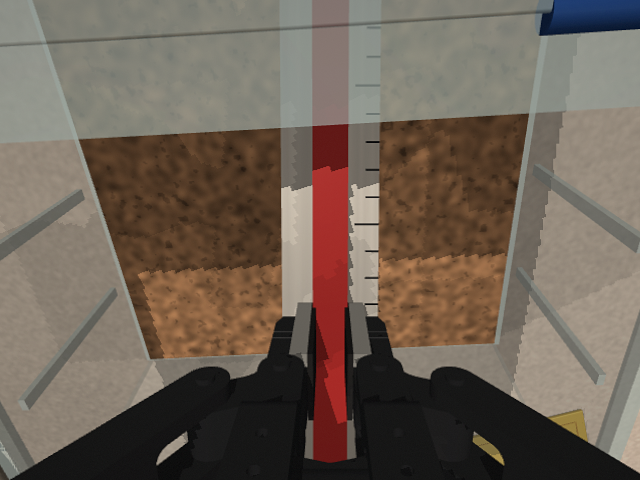

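```bash
cat > drw.py <<'E'
from h import *
from station import *
import sys
o=get_obs();p0,R0=o["eef_pos"],obsR(o);print(o["q"].round(2),o["contact_force"],ruler(p0,R0)[:2].tolist())
a,b=map(float,sys.argv[1:3])
for ys in np.linspace(a,b,6)[1:]:
    f=(ys-.022)/.2
    t=tgt(22.5,.018+.075*f,-ys,.005+(ys-.022)*.41)
    print(t[0].round(3),np.hypot(*t[0][:2]).round(3),*delta(p0,R0,*t),ruler(*t)[:2].tolist())
E
python3 drw.py .022 .092
```

```text
[-1.09  0.47  0.84  2.13 -0.28  0.82 -0.46] [-0.51706574 -0.03426624 -1.11803809] [[0.0241, 0.1354, 0.0174], [0.0074, -0.1509, 0.1349]]
[0.453 0.074 0.123] 0.459 [-0.65, 0.22, -0.14] [0.01, -0.04, 0.0] [[0.0287, 0.1194, 0.0227], [0.0119, -0.1664, 0.1414]]
[0.453 0.059 0.128] 0.457 [-1.23, 0.46, -0.27] [0.01, -0.04, 0.0] [[0.0339, 0.1054, 0.0285], [0.0172, -0.1804, 0.1471]]
[0.454 0.045 0.134] 0.456 [-1.8, 0.71, -0.4] [0.01, -0.04, 0.0] [[0.0392, 0.0914, 0.0342], [0.0224, -0.1944, 0.1529]]
[0.454 0.03  0.14 ] 0.455 [-2.38, 0.95, -0.53] [0.01, -0.04, 0.0] [[0.0444, 0.0774, 0.04], [0.0277, -0.2084, 0.1586]]
[0.455 0.015 0.146] 0.455 [-2.96, 1.19, -0.66] [0.01, -0.04, 0.0] [[0.0497, 0.0634, 0.0457], [0.0329, -0.2224, 0.1643]]
```

Request:
{"op": "jog_arm", "data": {"dp": [[-0.6, 0.22, -0.14], [-1.2, 0.46, -0.27], [-1.8, 0.7, -0.4], [-2.4, 0.95, -0.53], [-3, 1.2, -0.66]], "angular": [[0, 0, 0], [0, 0, 0], [0, 0, 0], [0, 0, 0], [0, 0, 0]], "claw": [5, 5, 5, 5, 5]}}

```text
t: 6.7
eef_pos: [0.4535, 0.0104, 0.1466]
tool_rot: [0.051, 0.825, 0.558, -0.071]
contact_force: [0.3, 0.3, -0.5]
gripper_width: 0.112
```

```bash
python3 drw.py .092 .162
```

```text
[-1.    0.39  0.91  2.14 -0.2   0.84 -0.36] [ 0.27451226  0.32721731 -0.53840186] [[0.0503, 0.0592, 0.0475], [0.0326, -0.2269, 0.1652]]
[ 0.456 -0.     0.151] 0.456 [-0.39, 0.24, -0.12] [-0.01, -0.04, -0.04] [[0.0549, 0.0495, 0.0514], [0.0382, -0.2364, 0.1701]]
[ 0.456 -0.015  0.157] 0.456 [-0.97, 0.48, -0.25] [-0.01, -0.04, -0.04] [[0.0602, 0.0355, 0.0572], [0.0434, -0.2504, 0.1758]]
[ 0.457 -0.03   0.163] 0.458 [-1.55, 0.73, -0.38] [-0.01, -0.04, -0.04] [[0.0654, 0.0215, 0.0629], [0.0487, -0.2644, 0.1816]]
[ 0.457 -0.045  0.168] 0.46 [-2.13, 0.97, -0.51] [-0.01, -0.04, -0.04] [[0.0707, 0.0075, 0.0687], [0.0539, -0.2784, 0.1873]]
[ 0.458 -0.06   0.174] 0.462 [-2.7, 1.22, -0.64] [-0.01, -0.04, -0.04] [[0.0759, -0.0065, 0.0744], [0.0592, -0.2924, 0.193]]
```

Request:
{"op": "jog_arm", "data": {"dp": [[-0.5, 0.24, -0.12], [-1, 0.48, -0.25], [-1.55, 0.73, -0.38], [-2.1, 0.97, -0.51], [-2.7, 1.2, -0.64]], "angular": [[0, 0, 0], [0, 0, 0], [0, 0, 0], [0, 0, 0], [0, 0, 0]], "claw": [5, 5, 5, 5, 5]}}

```text
t: 7.2
eef_pos: [0.458, -0.0588, 0.1742]
tool_rot: [0.051, 0.825, 0.559, -0.071]
contact_force: [-0.5, -0.6, -0.5]
gripper_width: 0.114
```

```bash
python3 drw.py .162 .232
python3 - <<'E'
from h import *
from station import *
for n in("scene","side"):
    c=read_camera(n);cv2.imwrite(f"pics/{n}8.png",c["pixels"]);pickle.dump(c,open(n+"8.pkl","wb"))
E
```

```text
[-0.9   0.34  0.96  2.12 -0.14  0.88 -0.25] [-0.45497818 -0.5919922  -0.47186303] [[0.076, -0.0051, 0.0749], [0.0588, -0.2912, 0.1929]]
[ 0.458 -0.075  0.18 ] 0.465 [-0.62, 0.26, -0.12] [-0.0, -0.03, -0.02] [[0.0812, -0.0205, 0.0801], [0.0644, -0.3064, 0.1988]]
[ 0.459 -0.09   0.186] 0.468 [-1.2, 0.5, -0.25] [-0.0, -0.03, -0.02] [[0.0864, -0.0345, 0.0859], [0.0697, -0.3204, 0.2045]]
[ 0.46  -0.105  0.191] 0.471 [-1.78, 0.75, -0.38] [-0.0, -0.03, -0.02] [[0.0917, -0.0485, 0.0916], [0.0749, -0.3344, 0.2103]]
[ 0.46  -0.12   0.197] 0.476 [-2.36, 0.99, -0.51] [-0.0, -0.03, -0.02] [[0.0969, -0.0625, 0.0974], [0.0802, -0.3484, 0.216]]
[ 0.461 -0.135  0.203] 0.48 [-2.94, 1.23, -0.64] [-0.0, -0.03, -0.02] [[0.1022, -0.0765, 0.1031], [0.0854, -0.3623, 0.2217]]
```

View pics/scene8.png

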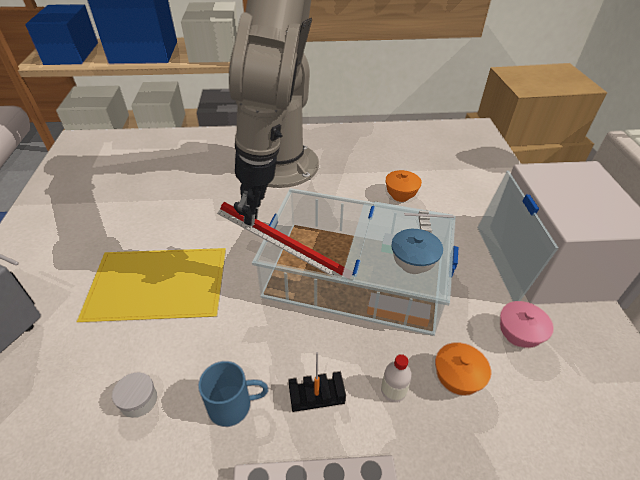

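Request:
{"op": "jog_arm", "data": {"dp": [[-0.6, 0.1, -0.12], [-1.2, 0.2, -0.25], [-1.8, 0.3, -0.38], [-2.4, 0.4, -0.51], [-3, 0.5, -0.64]], "angular": [[0, 0, 0], [0, 0, 0], [0, 0, 0], [0, 0, 0], [0, 0, 0]], "claw": [5, 5, 5, 5, 5]}}

```text
t: 7.8
eef_pos: [0.4426, -0.1297, 0.2032]
tool_rot: [0.051, 0.825, 0.558, -0.071]
contact_force: [0.7, -0.2, -0.9]
gripper_width: 0.118
```

Run:
```python
from h import *
from station import *
o=get_obs();p0,R0=o["eef_pos"],obsR(o);print(o["q"].round(2),p0,o["contact_force"],ruler(p0,R0)[:2].tolist())
# lift straight up 60 mm
print(delta(p0,R0,p0+[0,0,.06],R0))
# level & final
# final tool: yaw 0, ruler level -> rotation relative R0g: dyaw = -yaw0
t=tgt(0,0,0,0,-yaw0); print("final lean",t[1].round(3))
```

```text
[-0.82  0.27  1.02  2.11 -0.07  0.92 -0.16] [ 0.4426186  -0.12965387  0.20322029] [ 0.6966694  -0.19930702 -0.8720349 ] [[0.0839, -0.0771, 0.104], [0.0664, -0.3633, 0.2219]]
([-0.42, 0.01, -2.36], [0.0, 0.0, 0.0])
final lean [[ 0.     1.     0.005]
 [ 0.977 -0.001  0.213]
 [ 0.213  0.005 -0.977]]
```

Request:
{"op": "jog_arm", "data": {"dp": [[-0.1, 0, -0.7], [-0.3, 0, -1.5], [-0.4, 0, -2.3], [-0.5, 0, -3], [-0.5, 0, -3]], "angular": [[0, 0, 0], [0, 0, 0], [0, 0, 0], [0, 0, 0], [0, 0, 0]], "claw": [5, 5, 5, 5, 5]}}

```text
t: 8.3
eef_pos: [0.4441, -0.1283, 0.2805]
tool_rot: [0.052, 0.825, 0.558, -0.069]
contact_force: [-0.5, 0.7, -1.6]
gripper_width: 0.114
```

Run:
```python
from h import *
from station import *
o=get_obs();p0,R0=o["eef_pos"],obsR(o);print(o["q"].round(2),p0,o["contact_force"],ruler(p0,R0)[:2].tolist())
# target: ruler middle at mat (.4635,-.2938), underside z .20 first, then .103 
t=tgt(0,0,0,0,-yaw0); R=t[1]
mid=lambda p,R:p+R@R0g.T@(P0-.155*U-T0)
off=mid(np.zeros(3),R);print("off",off)
for z in(.20,.103):
    p=np.array([.4635,-.2938,z])-off; print(p,np.hypot(*p[:2]),delta(p0,R0,p,R))
```

```text
[-0.96  0.11  1.09  2.02  0.08  1.11 -0.29] [ 0.44413104 -0.12832057  0.28053564] [-0.47332995  0.72899943 -1.55633555] [[0.0852, -0.0752, 0.1819], [0.0674, -0.3616, 0.299]]
off [ 3.01141286e-17  8.60000000e-02 -8.20000000e-03]
[ 0.4635 -0.3798  0.2082] 0.5992330848676498 ([-8.42, 4.43, 4.44], [0.13, 4.41, -4.37])
[ 0.4635 -0.3798  0.1112] 0.5992330848676498 ([-7.75, 4.4, 8.27], [0.13, 4.41, -4.37])
```

```bash
cat > fin.py <<'E'
from h import *
from station import *
import sys
o=get_obs();p0,R0=o["eef_pos"],obsR(o);print(o["q"].round(2),p0,o["contact_force"],"ends",ruler(p0,R0).tolist())
R=tgt(0,0,0,0,-yaw0)[1]; off=np.array([0,.086,-.0082])
p=np.array([.4635,-.2938,float(sys.argv[1])])-off; print(p,delta(p0,R0,p,R))
E
python3 fin.py .25
```

```text
[-0.96  0.11  1.09  2.02  0.08  1.11 -0.29] [ 0.44413104 -0.12832057  0.28053564] [-0.47332995  0.72899943 -1.55633555] ends [[0.0852, -0.0752, 0.1819], [0.0674, -0.3616, 0.299], [0.0763, -0.2184, 0.2405]]
[ 0.4635 -0.3798  0.2582] ([-8.76, 4.44, 2.47], [0.13, 4.41, -4.37])
```

Half the distance per call, translating and levelling together.

Request:
{"op": "jog_arm", "data": {"dp": [[-0.9, 0.45, 0.25], [-1.8, 0.9, 0.5], [-2.6, 1.3, 0.75], [-3.5, 1.8, 1], [-4.4, 2.2, 1.25]], "angular": [[0, 0.4, -0.4], [0, 0.9, -0.9], [0, 1.3, -1.3], [0, 1.8, -1.8], [0, 2.2, -2.2]], "claw": [5, 5, 5, 5, 5]}}

```text
t: 8.8
eef_pos: [0.4516, -0.2549, 0.2664]
tool_rot: [-0.01, 0.77, 0.638, 0.004]
contact_force: [-0.5, 0.4, -1.2]
gripper_width: 0.116
```

```bash
python3 fin.py .22
```

```text
[-0.42  0.28  1.01  1.92 -0.28  1.1   0.52] [ 0.45156896 -0.25488222  0.26644737] [-0.54106848  0.35150901 -1.19396732] ends [[0.0863, -0.1799, 0.2115], [0.1277, -0.4811, 0.2718], [0.107, -0.3305, 0.2417]]
[ 0.4635 -0.3798  0.2282] ([-4.85, 1.41, 1.43], [0.07, 2.23, -2.14])
```

Request:
{"op": "jog_arm", "data": {"dp": [[-1, 0.3, 0.3], [-2, 0.6, 0.6], [-3, 0.9, 0.9], [-4, 1.2, 1.2], [-4.85, 1.4, 1.43]], "angular": [[0, 0.45, -0.4], [0, 0.9, -0.85], [0, 1.35, -1.3], [0, 1.8, -1.7], [0.1, 2.23, -2.15]], "claw": [5, 5, 5, 5, 5]}}

```text
t: 9.3
eef_pos: [0.4621, -0.3804, 0.2274]
tool_rot: [-0.075, 0.703, 0.703, 0.077]
contact_force: [0.2, 0.4, -1.4]
gripper_width: 0.115
```

```bash
python3 fin.py .108
```

```text
[ 0.12  0.55  0.81  1.68 -0.55  1.29  1.1 ] [ 0.46213735 -0.3803961   0.22735481] [ 0.23942093  0.418602   -1.44886072] ends [[0.0922, -0.2995, 0.2193], [0.1896, -0.5938, 0.2191], [0.1409, -0.4467, 0.2192]]
[ 0.4635 -0.3798  0.1162] ([-0.93, 0.05, 4.35], [-0.03, -0.01, -0.01])
```

Request:
{"op": "jog_arm", "data": {"dp": [[-0.2, 0, 1], [-0.4, 0, 2], [-0.65, 0, 3], [-0.8, 0, 3.8], [-0.93, 0.05, 4.35]], "angular": [[0, 0, 0], [0, 0, 0], [0, 0, 0], [0, 0, 0], [0, 0, 0]], "claw": [5, 5, 5, 5, 5]}}

```text
t: 9.8
eef_pos: [0.4634, -0.378, 0.1154]
tool_rot: [-0.076, 0.704, 0.702, 0.076]
contact_force: [0.7, 0.2, -1.1]
gripper_width: 0.118
```

Request:
{"op": "jog_arm", "data": {"dp": [[0, 0, 0], [0, 0, 0], [0, 0, 0], [0, 0, 0], [0, 0, 0]], "angular": [[0, 0, 0], [0, 0, 0], [0, 0, 0], [0, 0, 0], [0, 0, 0]], "claw": [5, 5, 5, 5, 5]}}

```text
t: 10.3
eef_pos: [0.4652, -0.3785, 0.1189]
tool_rot: [-0.074, 0.703, 0.703, 0.076]
contact_force: [0.0, 0.5, -1.3]
gripper_width: 0.115
```

```bash
python3 fin.py .108
python3 - <<'E'
from h import *
from station import *
for n in("scene","side"):
    c=read_camera(n);cv2.imwrite(f"pics/{n}9.png",c["pixels"]);pickle.dump(c,open(n+"9.pkl","wb"))
print(get_obs()["joint_vel"].round(4))
E
```

```text
[ 0.17  0.67  0.73  1.77 -0.65  1.11  1.19] [ 0.46522156 -0.37846051  0.11886703] [ 0.02384491  0.46906001 -1.28712217] ends [[0.0945, -0.2968, 0.1102], [0.1919, -0.591, 0.1108], [0.1432, -0.4439, 0.1105]]
[ 0.4635 -0.3798  0.1162] ([-0.07, -0.07, 0.09], [-0.01, 0.02, -0.01])
[ 0.001   0.002  -0.0007  0.0024  0.0007  0.0013  0.0009]
```

View pics/scene9.png

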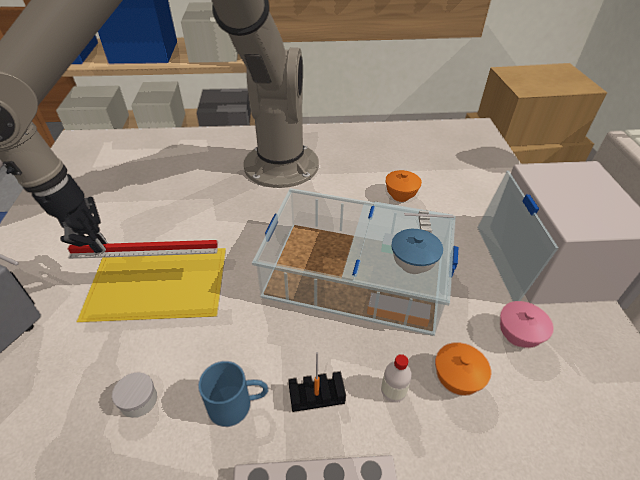

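View pics/side9.png

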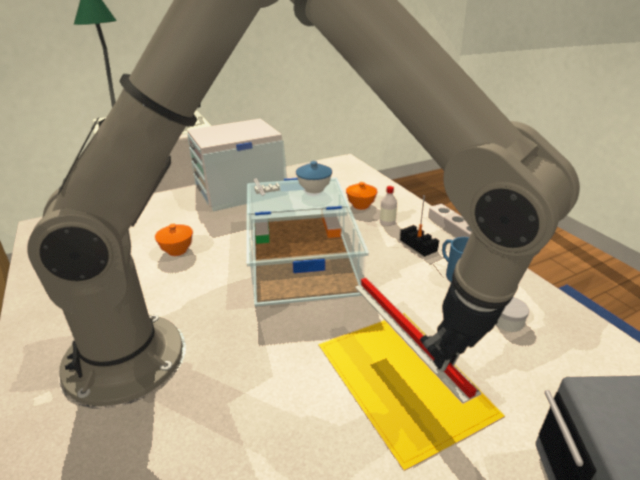

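Run:
```python
from h import *
s=load("scene9");d=load("side9");s0=load("scene0");np.set_printoptions(precision=4,suppress=True)
A=tri([s,d],[(217,242),(363,282)]);B=tri([s,d],[(70,247),(473,390)])
print(A,B,(A+B)/2,np.linalg.norm(A-B),np.arctan2(A[0]-B[0],A[1]-B[1]))
df=cv2.absdiff(s["pixels"],s0["pixels"]).max(2)
for n,(x,y,w,h) in dict(bowl=(388,225,60,50),tw=(412,205,25,25),file=(285,350,65,65),glue=(380,350,35,55),mug=(198,360,72,65),tin=(110,370,50,50)).items(): print(n,(df[y:y+h,x:x+w]>40).sum())
```

```text
[ 0.4634 -0.1369  0.1203] [ 0.4659 -0.443   0.127 ] [ 0.4646 -0.2899  0.1237] 0.3061435088348548 -0.008447828664743334
bowl 0
tw 107
file 0
glue 0
mug 0
tin 0
```

Run:
```python
from h import *
a=load("scene0")["pixels"];b=load("scene9")["pixels"]
f=lambda i:cv2.resize(i[200:245,395:460],None,fx=6,fy=6,interpolation=cv2.INTER_CUBIC)
cv2.imwrite("pics/tw.png",np.hstack([f(a),f(b)]))
```

```text
(no output)
```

View pics/tw.png

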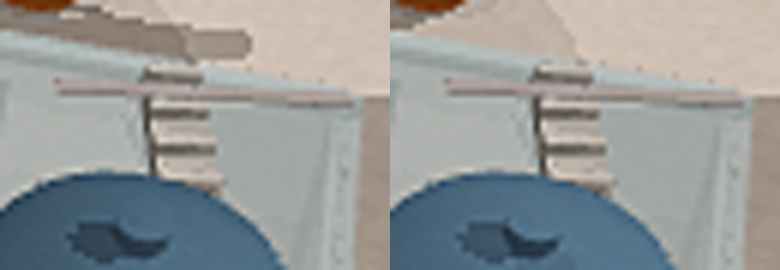

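Only the arm's shadow changed; the tweezer rest is where it was. The pose is good and still, so I am handing in.

```bash
python3 -c "
from station import *
print(hand_in()); o=get_obs(); print(o['t'],o['eef_pos'],o['gripper_width'],o['contact_force'])"
```

```text
the job is handed in; nothing more can be done
None
the job is handed in; nothing more can be done
```

I gripped the ruler by its red rib near its open end and lifted it 5 mm off the floor. I then tilted it to about 22° with the covered end low, drew it out slantwise under the bar, raised it clear of the rim, levelled it and took it over the mat. I handed the job in at about 10.4 s; no verdict is reported.

**Ruler pose:** The two cameras put the ruler's middle at (0.465, -0.290), against the mat's middle at (0.463, -0.294). Its underside is about 0.106 m above the surface, so about 0.10 m above the mat. It lies within 0.01 rad of the mat's long side. The cameras showed about 7 mm of end-to-end height difference, while the tool pose says level to under 1 mm; either is well inside the limit.

**Hold and forces:** The joints were near rest, the fingers were still closed on the rib, and the tool read about 1.3 N, roughly the ruler's weight. While I closed the fingers they pressed the ruler on the floor with about 9 to 10 N. During the draw-out the readings after each move stayed under 2 N.

**Other things:** Before-and-after images show the bowl, file stand, glue bottle, mug and bead tin unchanged. Near the tweezer rest some pixels changed, but a close crop showed only the arm's shadow had moved. I did not measure the lid angle directly, but in the images it lies shut.

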